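# Tighten a filter holder's cover nut with the click wrench

### The arm

A 6-joint arm with a two-finger parallel gripper is mounted at the origin on the work surface. World frame = base frame: x ahead of the robot, y to its left, z up, the work surface at z = 0. Lengths are in m, angles in rad, forces in N, time in s.
With the tool pointing down it reaches from about 0.15 to 0.775 m from the base axis. Payload 6.1 kg.
Tool frame: the origin (TCP) lies on the centre line of the jaws, within the pads' length; the fingertips stand 25 mm ahead of it and the grasp point (between the pads) lies 6 mm ahead of it; z points along the fingers, x is the direction in which the jaws open and shut, and the axes are right-handed (so a half turn about z gives the same grasp; the last joint's range is limited). The gripper opens to 85 mm and grips with 20 to 120 N. Pads are 22 mm wide; open, the fingers measure 114 mm over their backs; the gripper's body (76 mm by 85 mm) begins 54 mm behind the grasp point. The pads swing forward as they close: fully open they stand 13 mm farther back than shut.
Start: joints at [1.177, 0.126, -0.04, 1.405, 0, 1.571], TCP at [0.201, 0.485, 0.256] pointing down, gripper open.
Joint ranges: [-2.72, 2.72], [-0.95, 1.95], [-1.27, 1.35], [-1.78, 2.02], [-1.46, 1.47], [-3.14, 3.14]. Speed limits (rad/s): [2.39, 2.39, 3.01, 3.14, 3.14, 3.14].

### API

Orientations are given as a rotation vector (axis times angle).
In Python, from cell import get_obs, get_image, hand_in gives the robot as it stands.
- The arm moves only by the tool carry_out, never from a script. Its arguments are lists of equal length, an entry for each row: "slide": the shift along the world's x, y, z in cm, a list of three; "rot": the turn, a rotation vector about the world's x, y, z in degrees, a list of three; "gripper": the closure in counts, from 0 (fully open) to 255 (shut). A call has exactly 8 rows; each row shifts and turns the commanded pose from where the row before left it; what a row does not reach is not made up. A row lasts 1/12 s, in which the tool goes at most 41.7 mm and 7.16 degrees, less where a joint would pass 70% of its speed; a pose out of reach is approached as far as the arm can. A call is refused whole if a number of a shift passes 4.17 or a number of a turn 7.16, either way. A call with a gripper value outside its range is refused whole. The fingers move at their own pace and stop on an object; the grip force is fixed at half the most. Time passes only in rows, so rows that do not move let the fingers close, or fill a call up. It gives the time, the measured TCP pose, the force and the opening at its end, in the units of the state.
- get_obs(): the state, without advancing time (a new reading comes with each control period).
- get_image(name): name is "scene" or "top" or "wrist"; returns a dict with "image" (384x512x3 uint8, blue, green, red), "intrinsics" (3x3 intrinsics, pixels), "view" (4x4, takes a point from world to camera coordinates). Camera axes: x right, y up, looking along -z (the intrinsics and any distortion apply to the point x, -y, -z); pixel columns grow to the right and rows downward; lengths in m; the calibration is good to about 2 mm. A picture is of the moment at which its call begins. There is no depth.
- hand_in(): hands the job in, once; it reports no verdict.
The state is a dict: "t": time; "qpos": joint angles; "qd": joint speeds; "effort": joint torques, N m; "position": TCP position; "tool_rot": TCP orientation; "force": force on the tool from outside, world axes, zero at the start; "moment": the same for the moment, N m; "gripper_width": opening from 0.0 (shut) to 1.0 (fully open).
Only numpy, scipy, OpenCV 4.12 (cv2) and the standard library are available. Lean on these libraries where they do the work, as an engineer would, in place of code of your own. Each camera call takes 0.05 s, during which the arm holds its last target.

### The job

Two steel filter holders are bolted to the bench; on the cover nut of one sits a click wrench, the one with a round black grip and a pinned breakaway joint near its head. Turn its handle clockwise (seen from above) until the nut comes up tight and the wrench's joint gives and bends by about 15 degrees, but do not force it on to the end of its bend; then ease off so that the wrench straightens, and let go. Leave the plain flat spanner on the other holder where it is.

Things in the scene. Friction and masses are not known exactly. Their poses are not given: they have to be found in the camera images.
- wrench (a joint): Turn of the wrench's head with the nut under it, about the nut's upright axis, rad: grows clockwise seen from above (tightening) up to 0.65, where the nut is tight and stops dead. Starts between 0 and 0.35; steady drag of 0.4 N m, so it stays where it is left. The wrench stays on the nut.
- handle (a joint): Bend of the wrench's breakaway joint (upright pin), rad: 0 straight, grows as the handle is pushed clockwise relative to the head, stop at 0.6. Spring-loaded: holds straight up to 1.2 N m about the pin (11 N sideways at the grip's centre), then gives, rising 1 N m per rad; springs back straight when eased off.
- handle_grip (a point): Centre of the click wrench's black ribbed grip, 28 mm across, 96 mm long, level, 88 mm above the bench, free beneath. x points along the handle, outward from the nut; z up. The joint's pin (32 mm knuckle) is 110 mm back along -x, the nut's upright axis 60 mm behind the pin (170 mm from here while straight). Nut: 30 mm hexagon, top 108 mm up. Holder: drum 96 mm across on a 130 x 110 mm plate.
- spanner_end (a point): Far end (small 32 mm eye) of the plain flat steel spanner on the other, identical holder, 88 mm above the bench and 200 mm from that holder's nut axis; x points outward along the spanner, z up. A bystander to be left as it is.

How it is judged:
On the way:
1. the nut is tight (turn above 0.60 rad) and the wrench's joint has given: bent by more than 0.12 rad (7 degrees) (value of joint wrench above 0.6 rad and value of joint handle above 0.12 rad), for 0.1 s.
At the end, for the whole second after the job is handed in: The nut is still tight (turn above 0.57 rad), the wrench is straight again (bend under 0.06 rad) and at rest, and the plain spanner's end is within 30 mm of where it was (value of joint wrench above 0.57 rad and value of joint handle below 0.06 rad and velocity of joint handle between -0.05 and 0.05 rad/s and distance of spanner_end from where it was at the start of the episode below 0.03 m); the robot touches nothing.
It fails at once if the wrench's joint is forced on to the end of its bend (over 0.5 rad, 29 degrees) (value of joint handle above 0.5 rad).
It fails at once if the plain spanner on the other holder is turned (its end moved more than 30 mm) (distance of spanner_end from where it was at the start of the episode above 0.03 m).
It also fails if it takes over 38 s, if anything falls off the work surface, if the arm or the gripper's body presses on something with over 40 N, if the wrist force passes 120 N, or if a joint passes its speed limit or range.

## Working session

There is one attempt and no reset: what is moved stays moved. The work goes in short steps, Python scripts to look and compute and a tool call to move; the robot and the scene stay as the last step left them, time stands still between calls to the robot, and variables do not carry over. Pictures are saved under pics/ and viewed, and the job is handed in when it is done.

Besides the shell and the picture viewer there is one more tool, called after "Call:" in YAML: its name, and indented under it one key for each argument. carry_out: Moves the arm, as the interface text tells. Its arguments: {"type":"object","properties":{"slide":{"type":"array","items":{"type":"array","items":{"type":"number"}}},"rot":{"type":"array","items":{"type":"array","items":{"type":"number"}}},"gripper":{"type":"array","items":{"type":"number"}}},"required":["slide","rot","gripper"]}

```bash
mkdir -p pics; ls
python3 - <<'E'
from cell import *
import cv2,numpy as np
o=get_obs()
for k in o: print(k,np.round(o[k],3))
for n in("scene","top","wrist"):
    d=get_image(n); cv2.imwrite(f"pics/{n}0.png",d["image"]); print(n,np.round(d["intrinsics"],1).tolist(),np.round(d["view"],3).tolist())
E
```

```text
pics
t 0.0
qpos [ 1.177  0.126 -0.041  1.405  0.     1.571]
qd [ 0.    -0.    -0.002  0.001 -0.     0.001]
effort [ 2.0000e-03 -4.3591e+01  3.5292e+01  1.7000e-02  0.0000e+00  0.0000e+00]
position [0.201 0.484 0.256]
tool_rot [ 2.612e+00  1.743e+00 -2.000e-03]
force [-0.249 -0.137  0.076]
moment [-0.005 -0.048 -0.05 ]
gripper_width 1.0
scene [[373.6, 0.0, 258.4], [0.0, 373.6, 193.9], [0.0, 0.0, 1.0]] [[0.848, 0.53, 0.004, -0.508], [-0.3, 0.474, 0.827, 0.022], [0.437, -0.703, 0.562, -0.966], [0.0, 0.0, 0.0, 1.0]]
top [[402.6, 0.0, 255.8], [0.0, 402.6, 190.4], [0.0, 0.0, 1.0]] [[0.013, -0.999, 0.033, 0.022], [0.981, 0.02, 0.194, -0.551], [-0.194, 0.03, 0.98, -0.971], [0.0, 0.0, 0.0, 1.0]]
wrist [[278.5, 0.0, 259.5], [0.0, 278.5, 195.3], [0.0, 0.0, 1.0]] [[0.383, 0.924, -0.001, -0.524], [-0.888, 0.368, -0.276, 0.036], [-0.255, 0.107, 0.961, -0.379], [0.0, 0.0, 0.0, 1.0]]
```

View pics/top0.png

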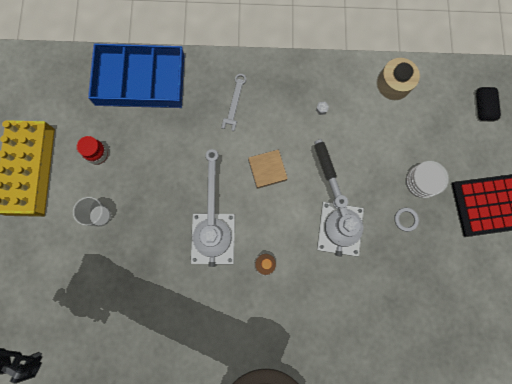

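View pics/scene0.png

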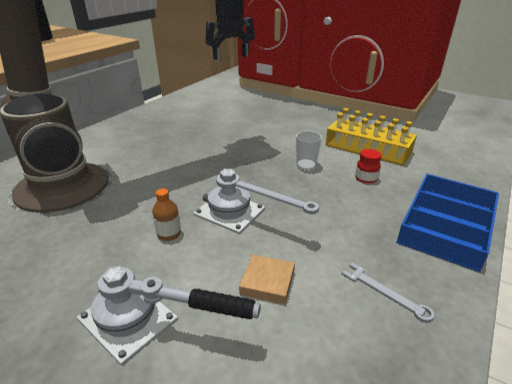

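View pics/wrist0.png

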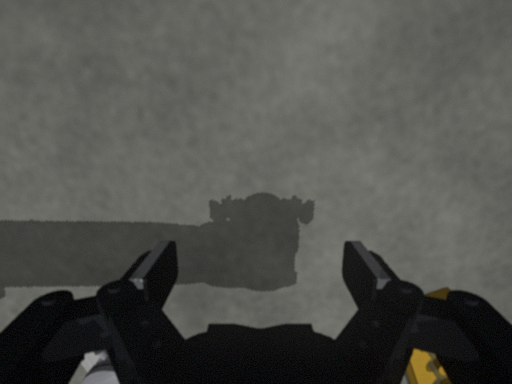

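The top view shows the click wrench's black grip around (326,160), the pin around (341,202) and the nut around (350,225). The plain spanner's nut is at (212,236) and its eye at (212,155). The scene view shows the grip around (223,302).

```bash
cat > h.py <<'E'
import cv2,numpy as np
from cell import *
def ray(d,u,v):
    K=d["intrinsics"];V=np.array(d["view"]);R=V[:3,:3];c=-R.T@V[:3,3]
    p=np.linalg.inv(K)@[u,v,1]; return c,R.T@np.array([p[0],-p[1],-p[2]])
def onz(d,u,v,z):
    c,r=ray(d,u,v); return c+r*(z-c[2])/r[2]
def proj(d,P):
    V=np.array(d["view"]);q=V[:3,:3]@P+V[:3,3];k=d["intrinsics"]@np.array([q[0],-q[1],-q[2]]);return k[:2]/k[2]
def grip(d,box,thr=45):
    x0,y0,x1,y1=box
    m=np.zeros(d["image"].shape[:2],np.uint8); m[y0:y1,x0:x1]=(d["image"].max(2)<thr)[y0:y1,x0:x1]
    n,l,s,c=cv2.connectedComponentsWithStats(m); i=1+np.argmax(s[1:,4])
    pts=np.argwhere(l==i)[:,::-1].astype(np.float32)
    return cv2.minAreaRect(pts),s[i]
E
python3 - <<'E'
from h import *
t=get_image("top");s=get_image("scene")
for d,b in((t,(305,130,350,190)),(s,(180,275,265,330))):
    r,st=grip(d,b);print(r,st, onz(d,*r[0],.088).round(4))
    for p in cv2.boxPoints(r): print(onz(d,*p,.088).round(4))
for n,d,u,v,z in(("nut",t,350,225,.108),("pin",t,341,202,.096),("spnut",t,212,236,.108),("speye",t,212,155,.09)): print(n,onz(d,u,v,z).round(4))
cv2.imwrite("pics/c1.png",cv2.resize(t["image"][120:270,280:400],None,fx=4.0,fy=4.0,interpolation=2))
cv2.imwrite("pics/c2.png",cv2.resize(s["image"][250:370,70:270],None,fx=4,fy=4,interpolation=2))
E
```

```text
((322.5, 143.5), (1.4142135381698608, 0.0), -135.0) [322 143   2   2   2] [ 0.6679 -0.1349  0.088 ]
[ 0.6666 -0.1361  0.088 ]
[ 0.6666 -0.1361  0.088 ]
[ 0.6692 -0.1336  0.088 ]
[ 0.6692 -0.1336  0.088 ]
((220.73074340820312, 303.3461608886719), (64.71831512451172, 19.219379425048828), 11.309932708740234) [188 289  67  30 935] [ 0.6222 -0.1415  0.088 ]
[ 0.5844 -0.1718  0.088 ]
[ 0.5657 -0.1416  0.088 ]
[ 0.6606 -0.1106  0.088 ]
[ 0.6739 -0.1413  0.088 ]
nut [ 0.4599 -0.193   0.108 ]
pin [ 0.5172 -0.1759  0.096 ]
spnut [0.4284 0.1344 0.108 ]
speye [0.6307 0.1427 0.09  ]
```

View pics/c1.png

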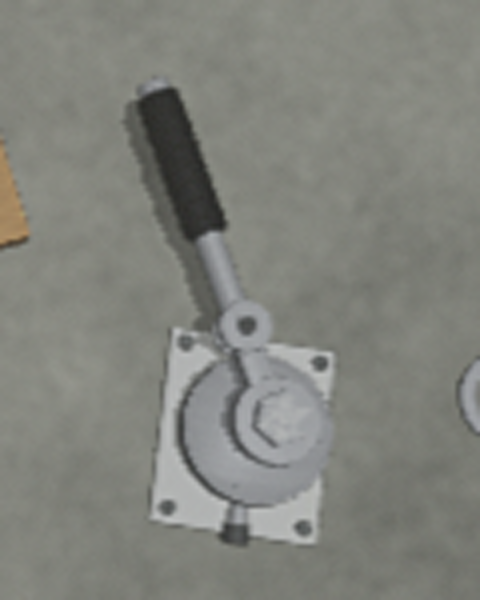

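View pics/c2.png

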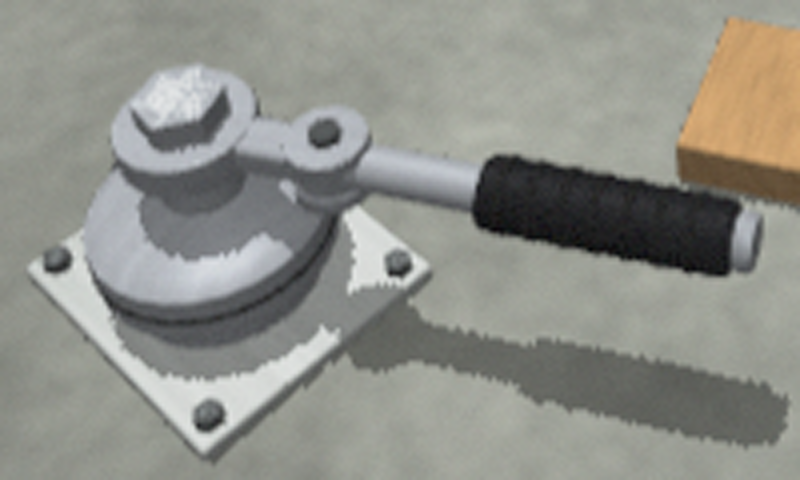

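Run:
```python
from h import *
t=get_image("top");s=get_image("scene")
for d,b in((t,(308,130,350,190)),(s,(180,275,265,330))):
  for th in(55,65,75):
    r,st=grip(d,b,th);print(th,np.round(r[0],1),np.round(r[1],1),round(r[2],1),st, onz(d,*r[0],.088).round(4))
# crop-read points
N=onz(t,351.3,224.5,.108);P=onz(t,341.4,201.3,.098);A=onz(t,280+40,120+23,.088);B=onz(t,280+52.5,120+59,.088)
print(N,P,A,B)
print("scene nut",onz(s,70+45.5,250+23,.108),"pin",onz(s,70+81,250+32.5,.098))
a=lambda v:np.degrees(np.arctan2(v[1],v[0]))
G=(A+B)/2;print(G,a(G-N),a(A-B),a(P-N),np.linalg.norm((G-N)[:2]))
```

```text
55 [324.9 160.4] [37.  10.4] 70.0 [315 142  21  38 344] [ 0.6236 -0.1401  0.088 ]
65 [324.7 160.4] [37.2 10.8] 70.0 [314 142  22  38 391] [ 0.6238 -0.1396  0.088 ]
75 [324.6 160.7] [38.5 11.4] 69.4 [314 142  22  39 417] [ 0.6229 -0.1393  0.088 ]
55 [220.7 303.2] [65.1 19.6] 10.6 [ 188  289   67   30 1198] [ 0.622  -0.1413  0.088 ]
65 [220.9 303.2] [65.9 19.7] 10.8 [ 188  289   67   30 1236] [ 0.6222 -0.1411  0.088 ]
75 [221.  303.2] [66.  19.9] 10.6 [ 188  289   67   30 1253] [ 0.6224 -0.1411  0.088 ]
[ 0.46116298 -0.19619748  0.108     ] [ 0.51864954 -0.17644381  0.098     ] [ 0.66909023 -0.1285467   0.088     ] [ 0.57627967 -0.1581893   0.088     ]
scene nut [ 0.4635529  -0.19311032  0.108     ] pin [ 0.51491629 -0.17240376  0.098     ]
[ 0.62268495 -0.143368    0.088     ] 18.111522879205133 17.712869033549865 18.963867826811683 0.1699420487172289
```

Call:
carry_out:
  slide:
    - [2.3,-3.4,0]
    - [2.3,-3.4,0]
    - [2.3,-3.4,0]
    - [2.3,-3.4,0]
    - [2.3,-3.4,0]
    - [2.3,-3.4,0]
    - [2.3,-3.4,0]
    - [2.3,-3.4,0]
  rot:
    - [0,0,5]
    - [0,0,5]
    - [0,0,5]
    - [0,0,5]
    - [0,0,5]
    - [0,0,5]
    - [0,0,5]
    - [0,0,5]
  gripper: [60,60,60,60,60,60,60,60]

```text
t: 1.02
position: [0.386, 0.211, 0.2566]
tool_rot: [1.853, 2.537, 0.001]
force: [0.9, -0.4, -0.4]
gripper_width: 0.766
```

Call:
carry_out:
  slide:
    - [2.6,-3.2,0]
    - [2.6,-3.2,0]
    - [2.6,-3.2,0]
    - [2.6,-3.2,0]
    - [2.6,-3.2,0]
    - [2.6,-3.2,0]
    - [2.6,-3.2,0]
    - [2.6,-3.2,0]
  rot:
    - [0,0,0]
    - [0,0,0]
    - [0,0,0]
    - [0,0,0]
    - [0,0,0]
    - [0,0,0]
    - [0,0,0]
    - [0,0,0]
  gripper: [60,60,60,60,60,60,60,60]

```text
t: 1.68
position: [0.5944, -0.0452, 0.2563]
tool_rot: [1.859, 2.532, 0.0]
force: [0.8, 2.0, 0.5]
gripper_width: 0.767
```

Run:
```python
from h import *
o=get_obs();print(o["qpos"],o["position"],o["tool_rot"],o["force"])
```

```text
[-7.59747844e-02  2.62840809e-01  1.28078652e-01  1.43571720e+00
  8.93043855e-05 -3.79878888e-01] [ 0.59439716 -0.04522206  0.25629294] [1.85945849e+00 2.53192126e+00 3.82418044e-04] [0.79327969 1.96206085 0.52485708]
```

Call:
carry_out:
  slide:
    - [0.7,-2.4,0]
    - [0.7,-2.4,0]
    - [0.7,-2.4,0]
    - [0.7,-2.4,0]
    - [0,0,-3]
    - [0,0,-3]
    - [0,0,-3]
    - [0,0,-2]
  rot:
    - [0,0,0]
    - [0,0,0]
    - [0,0,0]
    - [0,0,0]
    - [0,0,0]
    - [0,0,0]
    - [0,0,0]
    - [0,0,0]
  gripper: [60,60,60,60,60,60,60,60]

```text
t: 2.35
position: [0.6204, -0.1394, 0.1431]
tool_rot: [-1.858, -2.53, 0.002]
force: [-0.2, 0.2, -0.7]
gripper_width: 0.765
```

Run:
```python
from h import *
o=get_obs();print(o["position"],o["tool_rot"],o["force"])
for n in("wrist","scene"): cv2.imwrite(f"pics/{n}1.png",get_image(n)["image"])
```

```text
[ 0.62037006 -0.139356    0.143087  ] [-1.85816830e+00 -2.52969265e+00  1.84852204e-03] [-0.20071967  0.20154252 -0.73139785]
```

View pics/wrist1.png

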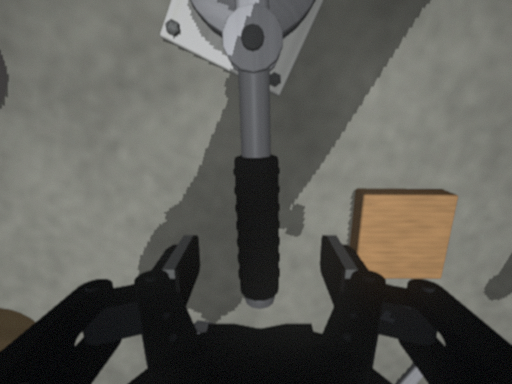

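View pics/scene1.png

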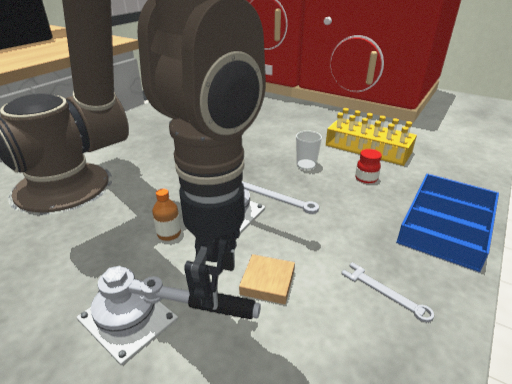

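The grip lies centred between the jaws (column 258; jaws at 185 and 335) and parallel to them. I'll go down and straddle it without pinching.

Call:
carry_out:
  slide:
    - [0,0,-1.5]
    - [0,0,-1.5]
    - [0,0,-1.5]
    - [0,0,-1.4]
    - [0,0,0]
    - [0,0,0]
    - [0,0,0]
    - [0,0,0]
  rot:
    - [0,0,0]
    - [0,0,0]
    - [0,0,0]
    - [0,0,0]
    - [0,0,0]
    - [0,0,0]
    - [0,0,0]
    - [0,0,0]
  gripper: [60,60,60,60,110,110,110,110]

```text
t: 3.12
position: [0.6224, -0.1394, 0.0892]
tool_rot: [1.858, 2.531, 0.002]
force: [0.8, -0.6, -0.4]
gripper_width: 0.568
```

Run:
```python
from h import *
o=get_obs();print(o["t"],o["position"],o["tool_rot"],o["force"],o["gripper_width"])
# arc waypoints about nut: grip centre when straight, by 5 deg
N=np.array([.461,-.1935])
for a in range(18,-27,-3): print(a,(N+.17*np.array([np.cos(np.radians(a)),np.sin(np.radians(a))])).round(4))
```

```text
3.1167 [ 0.62242435 -0.13940347  0.08921422] [1.85751916e+00 2.53058979e+00 1.63073695e-03] [ 0.82084898 -0.59270455 -0.35116001] 0.5683853156832263
18 [ 0.6227 -0.141 ]
15 [ 0.6252 -0.1495]
12 [ 0.6273 -0.1582]
9 [ 0.6289 -0.1669]
6 [ 0.6301 -0.1757]
3 [ 0.6308 -0.1846]
0 [ 0.631  -0.1935]
-3 [ 0.6308 -0.2024]
-6 [ 0.6301 -0.2113]
-9 [ 0.6289 -0.2201]
-12 [ 0.6273 -0.2288]
-15 [ 0.6252 -0.2375]
-18 [ 0.6227 -0.246 ]
-21 [ 0.6197 -0.2544]
-24 [ 0.6163 -0.2626]
```

Call:
carry_out:
  slide:
    - [0.18,-0.57,0]
    - [0.16,-0.58,0]
    - [0.14,-0.58,0]
    - [0.12,-0.58,0]
    - [0.1,-0.59,0]
    - [0.07,-0.59,0]
    - [0.05,-0.59,0]
    - [0.03,-0.59,0]
  rot:
    - [0,0,-2]
    - [0,0,-2]
    - [0,0,-2]
    - [0,0,-2]
    - [0,0,-2]
    - [0,0,-2]
    - [0,0,-2]
    - [0,0,-2]
  gripper: [110,110,110,110,110,110,110,110]

```text
t: 3.78
position: [0.6309, -0.1856, 0.0888]
tool_rot: [2.194, 2.247, 0.004]
force: [1.1, 2.9, -0.6]
gripper_width: 0.569
```

Run:
```python
from h import *
o=get_obs();print(o["position"],o["force"])
cv2.imwrite("pics/w2.png",get_image("wrist")["image"])
```

```text
[ 0.63090219 -0.1856359   0.08879294] [ 1.14229419  2.9464654  -0.57407208]
```

View pics/w2.png

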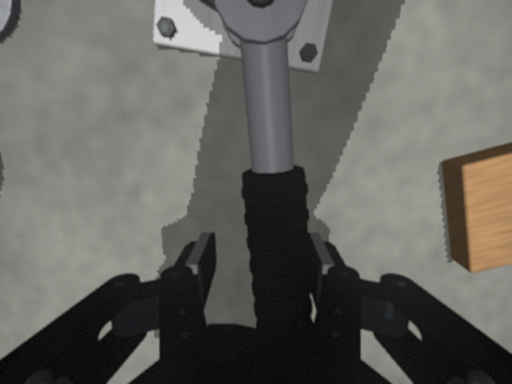

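The right-hand jaw (+y side) is touching the grip with about 3 N, which matches the nut's drag. I'll go on in smaller steps.

Call:
carry_out:
  slide:
    - [0,-0.3,0]
    - [0,-0.3,0]
    - [0,-0.3,0]
    - [0,-0.3,0]
    - [0,-0.3,0]
    - [-0.02,-0.3,0]
    - [-0.03,-0.3,0]
    - [-0.03,-0.3,0]
  rot:
    - [0,0,-1]
    - [0,0,-1]
    - [0,0,-1]
    - [0,0,-1]
    - [0,0,-1]
    - [0,0,-1]
    - [0,0,-1]
    - [0,0,-1]
  gripper: [110,110,110,110,110,110,110,110]

```text
t: 4.5
position: [0.6292, -0.2102, 0.0873]
tool_rot: [2.347, 2.089, 0.0]
force: [1.4, 1.3, 0.6]
gripper_width: 0.563
```

Call:
carry_out:
  slide:
    - [-0.03,-0.3,0]
    - [-0.04,-0.3,0]
    - [-0.04,-0.3,0]
    - [-0.05,-0.3,0]
    - [-0.05,-0.3,0]
    - [-0.06,-0.3,0]
    - [0,0,0]
    - [0,0,0]
  rot:
    - [0,0,-1]
    - [0,0,-1]
    - [0,0,-1]
    - [0,0,-1]
    - [0,0,-1]
    - [0,0,-1]
    - [0,0,0]
    - [0,0,0]
  gripper: [110,110,110,110,110,110,110,110]

```text
t: 5.17
position: [0.627, -0.2257, 0.0872]
tool_rot: [-2.448, -1.964, -0.006]
force: [3.2, 10.9, 1.0]
gripper_width: 0.57
```

Force has risen to 11 N, so the nut is coming up tight. I'll check the view.

Run:
```python
from h import *
o=get_obs();print(o["t"],o["position"],o["force"],o["moment"])
for n in("wrist","scene","top"): cv2.imwrite(f"pics/{n}3.png",get_image(n)["image"])
```

```text
5.1667 [ 0.62704169 -0.22569363  0.08721485] [ 3.1592479  10.87974042  0.9729022 ] [ 2.10133488 -0.66243817  0.07923374]
```

View pics/wrist3.png

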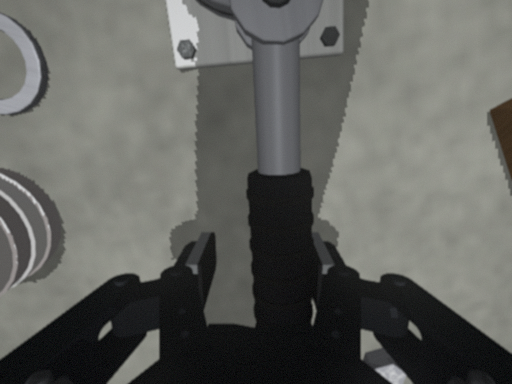

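View pics/scene3.png

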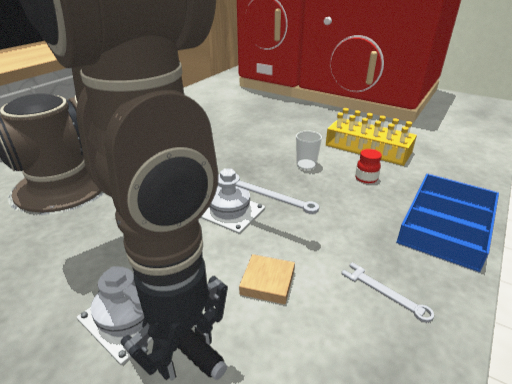

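View pics/top3.png

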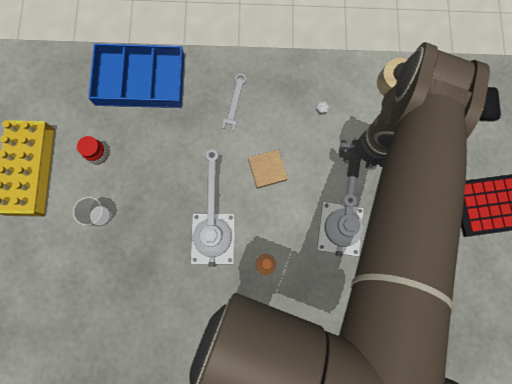

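The jaw bears on the grip and the head has stopped at the nut's limit. The pin is now at about (350,202) in the top view. Next I'll bend the joint by moving round the pin in small steps.

Call:
carry_out:
  slide:
    - [-0.05,-0.3,0]
    - [-0.06,-0.3,0]
    - [-0.07,-0.3,0]
    - [-0.08,-0.3,0]
    - [-0.08,-0.3,0]
    - [-0.09,-0.3,0]
    - [0,0,0]
    - [0,0,0]
  rot:
    - [0,0,-1.6]
    - [0,0,-1.6]
    - [0,0,-1.6]
    - [0,0,-1.6]
    - [0,0,-1.6]
    - [0,0,-1.6]
    - [0,0,0]
    - [0,0,0]
  gripper: [110,110,110,110,110,110,110,110]

```text
t: 5.98
position: [0.621, -0.2429, 0.0869]
tool_rot: [-2.6, -1.751, -0.003]
force: [-3.2, 13.5, 4.8]
gripper_width: 0.571
```

Run:
```python
from h import *
o=get_obs();print(o["t"],o["position"],o["force"],o["moment"])
for n in("wrist","top"): cv2.imwrite(f"pics/{n}4.png",get_image(n)["image"])
im=cv2.imread("pics/top4.png")[120:270,300:400]; im3=cv2.imread("pics/top3.png")[120:270,300:400]
cv2.imwrite("pics/cmp4.png",cv2.resize(np.hstack([im3,im]),None,fx=4,fy=4,interpolation=2))
```

```text
5.9833 [ 0.62103192 -0.24290574  0.08690725] [-3.20530129 13.52209687  4.80766623] [2.59135879 0.37878461 0.30968275]
```

View pics/wrist4.png

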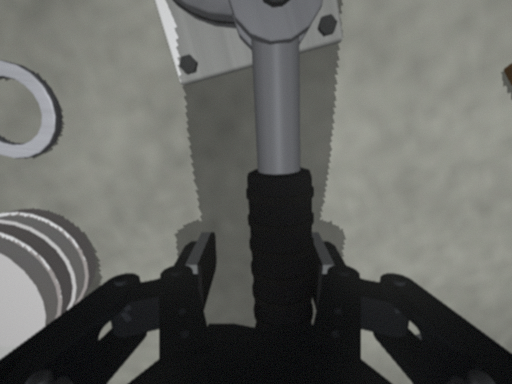

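View pics/cmp4.png

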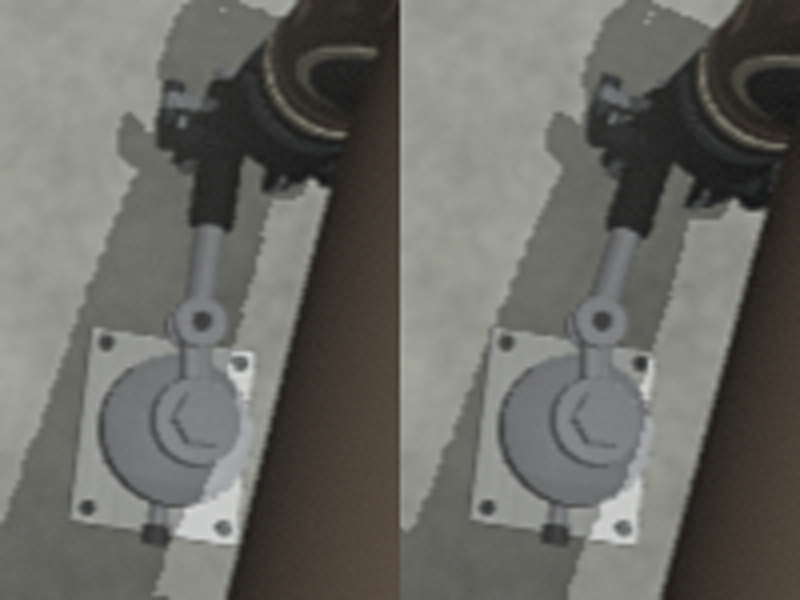

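Run:
```python
from h import *
t=get_image("top")
N=np.array([.461,-.1935])
f=lambda u,v,z:onz(t,300+u/4,120+v/4,z)[:2]
a=lambda v:np.degrees(np.arctan2(v[1],v[0]))
P=f(202,320,.098);print("pin",P,"head",a(P-N),np.linalg.norm(P-N))
print("3:",a(f(213,225,.088)-P),"rod mid",a(f(213,225,.088)-f(205,270,.088)))
print("4:",a(f(629,230,.088)-f(402+200,320,.098)-0*P) , a(f(629-400,230,.088)-P))
o=get_obs();print(o["t"],o["position"],o["force"])
```

```text
pin [ 0.52229751 -0.19892073] head -5.053695710560119 0.06153672561826782
3: -10.576391105330535 rod mid -11.729982267158753
4: -24.556935520193203 -20.034030427289178
6.1333 [ 0.62109185 -0.24276644  0.08693558] [-2.06265548 13.74094795  4.95655809]
```

Head direction is about -5° and the handle about -20°, so the bend is around 15°. The 13.9 N force agrees with the expected 13.3 N. The pin did not move between the two pictures, so the nut is tight. Now easing off slowly.

Call:
carry_out:
  slide:
    - [0.09,0.3,0]
    - [0.08,0.3,0]
    - [0.08,0.3,0]
    - [0.07,0.3,0]
    - [0.06,0.3,0]
    - [0.05,0.3,0]
    - [0.05,0.3,0]
    - [0.04,0.3,0]
  rot:
    - [0,0,1.6]
    - [0,0,1.6]
    - [0,0,1.6]
    - [0,0,1.6]
    - [0,0,1.6]
    - [0,0,1.6]
    - [0,0,1]
    - [0,0,1]
  gripper: [110,110,110,110,110,110,110,110]

```text
t: 6.8
position: [0.628, -0.2195, 0.0872]
tool_rot: [-2.412, -2.008, -0.006]
force: [3.5, 10.7, 1.6]
gripper_width: 0.57
```

Call:
carry_out:
  slide:
    - [0.04,0.25,0]
    - [0.04,0.25,0]
    - [0.03,0.25,0]
    - [0.03,0.25,0]
    - [0.02,0.2,0]
    - [0.02,0.2,0]
    - [0,0,0]
    - [0,0,0]
  rot:
    - [0,0,1]
    - [0,0,1]
    - [0,0,1]
    - [0,0,1]
    - [0,0,1]
    - [0,0,1]
    - [0,0,0]
    - [0,0,0]
  gripper: [110,110,110,110,110,110,110,110]

```text
t: 7.47
position: [0.6288, -0.2084, 0.0871]
tool_rot: [-2.309, -2.13, 0.001]
force: [-0.3, -0.2, 0.2]
gripper_width: 0.567
```

Run:
```python
from h import *
o=get_obs();print(o["t"],o["position"],o["force"],o["moment"])
for n in("wrist","top"): cv2.imwrite(f"pics/{n}5.png",get_image(n)["image"])
```

```text
7.4667 [ 0.62882046 -0.20839521  0.08706457] [-0.3262234  -0.18456142  0.23131713] [-0.04468839  0.02106752  0.05250344]
```

View pics/wrist5.png

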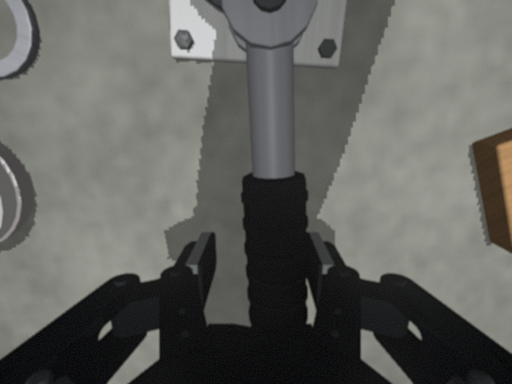

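The force is zero and the right jaw has just come off the grip, leaving a gap at column 308. I'll centre the jaws, then lift straight up.

Call:
carry_out:
  slide:
    - [0,0.3,0]
    - [0,0.3,0]
    - [0,0,0]
    - [0,0,1]
    - [0,0,2]
    - [0,0,3]
    - [0,0,3]
    - [0,0,3]
  rot:
    - [0,0,0]
    - [0,0,0]
    - [0,0,0]
    - [0,0,0]
    - [0,0,0]
    - [0,0,0]
    - [0,0,0]
    - [0,0,0]
  gripper: [110,100,90,80,80,80,80,80]

```text
t: 8.23
position: [0.6288, -0.2018, 0.2094]
tool_rot: [2.308, 2.131, -0.0]
force: [0.4, -0.2, -0.1]
gripper_width: 0.685
```

Call:
carry_out:
  slide:
    - [0,4,0]
    - [0,4,0]
    - [0,4,0]
    - [0,4,0]
    - [0,4,0]
    - [0,0,0]
    - [0,0,0]
    - [0,0,0]
  rot:
    - [0,0,0]
    - [0,0,0]
    - [0,0,0]
    - [0,0,0]
    - [0,0,0]
    - [0,0,0]
    - [0,0,0]
    - [0,0,0]
  gripper: [80,80,80,80,80,80,80,80]

```text
t: 8.9
position: [0.6292, -0.0018, 0.208]
tool_rot: [2.307, 2.132, 0.0]
force: [-0.1, -0.4, -0.1]
gripper_width: 0.687
```

Run:
```python
from h import *
o=get_obs();print(o["t"],o["position"],o["force"],np.abs(o["qd"]).max())
t=get_image("top");cv2.imwrite("pics/top6.png",t["image"]);s=get_image("scene");cv2.imwrite("pics/scene6.png",s["image"])
cv2.imwrite("pics/c6.png",cv2.resize(t["image"][120:270,180:400],None,fx=3.5,fy=3.5,interpolation=2))
r,_=grip(s,(100,275,280,384),65);print(r,onz(s,*r[0],.088))
```

```text
8.9 [ 0.62923138 -0.00180449  0.20797325] [-0.06594178 -0.3788991  -0.10533317] 0.030290066089554805
((199.35919189453125, 337.05230712890625), (68.91654968261719, 22.77190399169922), 32.735225677490234) [ 0.63162745 -0.20161109  0.088     ]
```

View pics/c6.png

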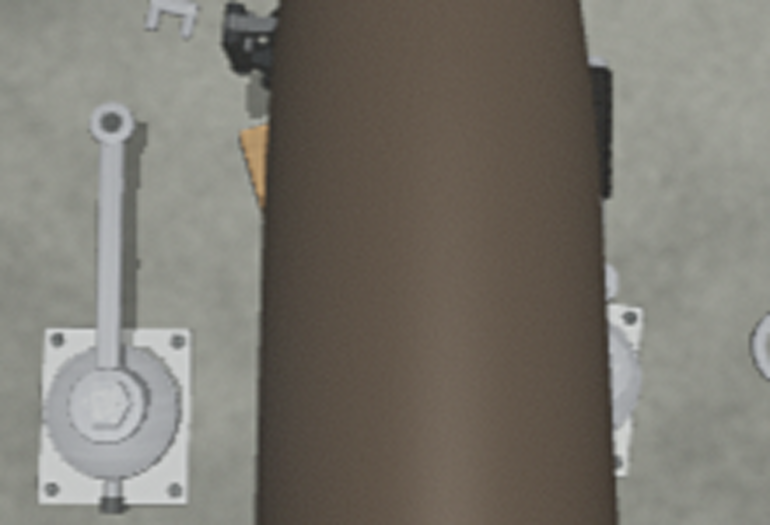

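View pics/scene6.png

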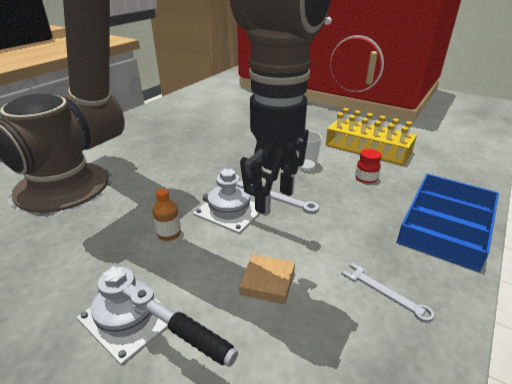

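The wrench is straight and free, and the spanner is unmoved. I'll move the arm out of the top view and compare the pin with its position at full load.

Call:
carry_out:
  slide:
    - [-1,4,0]
    - [-1,4,0]
    - [-1,4,0]
    - [-1,4,0]
    - [-1,4,0]
    - [-1,4,0]
    - [-1,4,0]
    - [0,0,0]
  rot:
    - [0,0,0]
    - [0,0,0]
    - [0,0,0]
    - [0,0,0]
    - [0,0,0]
    - [0,0,0]
    - [0,0,0]
    - [0,0,0]
  gripper: [80,80,80,80,80,80,80,80]

```text
t: 9.67
position: [0.5579, 0.2829, 0.2071]
tool_rot: [-2.302, -2.135, -0.002]
force: [0.6, -0.6, 0.7]
gripper_width: 0.688
```

Run:
```python
from h import *
o=get_obs();print(o["t"],o["position"],o["force"],np.abs(o["qd"]).max())
t=get_image("top");s=get_image("scene")
b=cv2.imread("pics/top4.png")
cv2.imwrite("pics/c7.png",cv2.resize(np.hstack([b[120:270,300:400],t["image"][120:270,300:400]]),None,fx=4,fy=4,interpolation=2))
r,_=grip(t,(310,125,375,190),60);print(r,onz(t,*r[0],.088))
p=cv2.phaseCorrelate(np.float32(cv2.cvtColor(b,6)[192:212,342:362]),np.float32(cv2.cvtColor(t["image"],6)[192:212,342:362]),cv2.createHanningWindow((20,20),5));print("pin shift px",p)
a=cv2.imread("pics/top0.png");print("spanner eye diff",cv2.phaseCorrelate(np.float32(cv2.cvtColor(a,6)[145:165,202:222]),np.float32(cv2.cvtColor(t["image"],6)[145:165,202:222])))
```

```text
9.6667 [0.55788696 0.28286019 0.20705491] [ 0.56801244 -0.5851286   0.68817106] 0.08158775697976238
((348.5, 157.5), (35.0, 9.0), 90.0) [ 0.63269202 -0.20009318  0.088     ]
pin shift px ((0.11021854561987965, -0.23697856131510164), 1.006326299905777)
spanner eye diff ((0.19963286069056352, -0.1846163004790693), 1.0298800629377365)
```

View pics/c7.png

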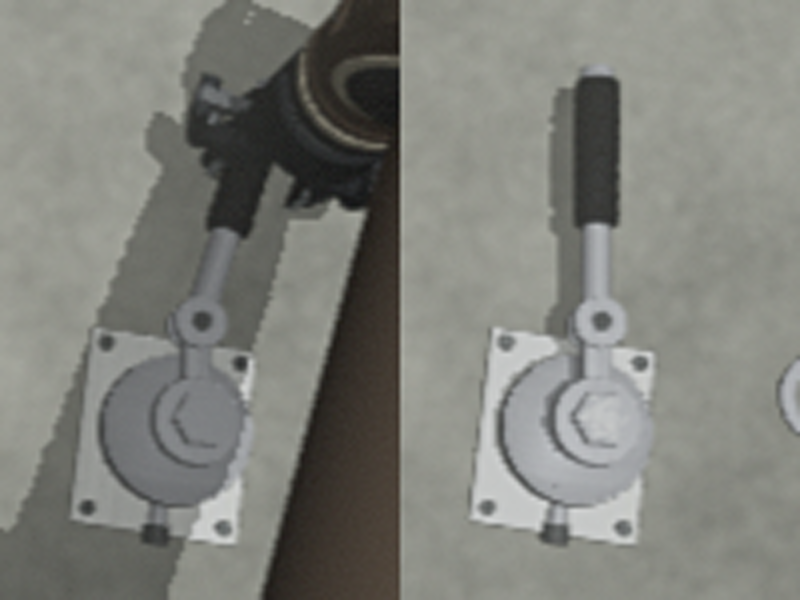

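```bash
python3 -c "
from cell import *
o=get_obs();print(o['t'],abs(o['qd']).max());print(hand_in())"
```

```text
9.7667 0.043689692893672354
the job is handed in; nothing more can be done
None
```

The nut is tight, the wrench's joint gave and has straightened again, and the robot touches nothing. I handed the job in at 9.8 s of the 38 s allowed.

**How I did it:** I straddled the black grip with part-open jaws and pushed it clockwise round the nut against about 3 N of drag. When the nut stopped, the force rose to about 11 N. I then bent the joint round its pin at about 14 N to roughly 15–17 degrees. That is well under the 29 degree limit. I eased off slowly until the force was zero, then lifted clear.

**Last checks:**
- **Nut:** the pin is within 0.3 px of where it was under load, so the nut has not turned back.
- **Wrench:** the handle is in line with the head in the top view.
- **Plain spanner:** its end moved less than 0.3 px in the top view.
- **Disagreement:** my hand-read head direction at full load was -5 degrees, while the released grip's centre gave -2.2 to -2.7 degrees. I put this down to pixel-reading error, because the pin itself did not move.

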